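Lay a reagent carton on the viewing plate and bring the bench magnifier over its label

ROBOT

A 7-joint arm with a two-finger parallel gripper is mounted at the origin on the work surface. World frame = base frame: x ahead of the robot, y to its left, z up, the work surface at z = 0. Lengths are in m, angles in rad, forces in N, time in s.
With the tool pointing down it reaches from about 0.425 to 0.925 m from the base axis. Payload 6.8 kg.
Tool frame: the origin (TCP) lies at the very end of the fingers, on their centre line; the grasp point (between the pads) lies 19 mm behind it (r.grip_point_offset is the distance from the TCP to the grasp point, in m); z points along the fingers, y is the line along which they close (so a half turn about z gives the same grasp; the last joint's range is limited). The gripper opens to 85 mm and grips with 20 to 120 N. Pads are 22 mm wide; open, the fingers measure 114 mm over their backs; the gripper's body (76 mm by 85 mm) begins 54 mm behind the grasp point. The pads swing forward as they close: fully open they stand 13 mm farther back than shut.
Start: joints at [1.22, 0.477, 0.022, 1.555, -0.011, 1.109, -0.083], TCP at [0.162, -0.655, 0.231] pointing down, gripper open.
Joint ranges: [-2.96, 2.96], [-0.34, 2.1], [-1.41, 1.46], [0.24, 2.44], [-1.37, 4.51], [0.17, 1.92], [-2.96, 2.96]. Speed limits (rad/s): [2.39, 2.39, 3.14, 3.14, 3.14, 3.14, 3.14].

INTERFACE

Orientations are given as a rotation vector (axis times angle).
In Python, from bench import status, eyes, r gives the robot as it stands.
- The arm moves only by the shell command python3 -m crank 'ROWS' [OPENING] [FORCE]. ROWS is JSON, a list of rows, each a list of 6 numbers: the shift along the tool's x, y, z normalised to -1 to 1, where 1 is 0.02 m, then the turn, a rotation vector about the tool's x, y, z normalised to -1 to 1, where 1 is 45 degrees. A call has 1 to 12 rows; each row shifts and turns the commanded pose from where the row before left it, along the tool's axes as they then stand; what a row does not reach is not made up. A row lasts 1/10 s, in which the tool goes at most 50 mm and 8.59 degrees, less where a joint would pass 70% of its speed; a pose out of reach is approached as far as the arm can. A call with a number of a shift or a turn outside -1 to 1 is refused whole. A call with a gripper value outside its range is refused whole. OPENING is the opening, from 0 (shut) to 1 (fully open), set as the call begins (- or left out, the last holds). The fingers move at their own pace and stop on an object; FORCE is the grip in N (left out, the last holds). Time passes only in rows, so rows that do not move let the fingers close. It gives the time, the measured TCP pose, the force, the opening and the grip force at its end, in the units of the state.
- status.get_obs(): the state, without advancing time (a new reading comes with each control period).
- eyes.grab_frame(name): name is "scene" or "top" or "wrist"; returns a dict with "image" (420x560x3 uint8, red, green, blue), "depth" (420x560 float32, m along the optical axis (not along the pixel's ray), 0 where there is no reading), "fovy" (degrees; the focal length in pixels is half the picture's height over the tangent of half this angle, whatever the lens; pixels are square), "cx", "cy" (the principal point, pixels), "world_to_cam" (4x4, takes a point from world to camera coordinates). Camera axes: x right, y up, looking along -z (the intrinsics and any distortion apply to the point x, -y, -z); pixel columns grow to the right and rows downward; lengths in m; the calibration is good to about 2 mm. A picture is of the moment at which its call begins.
- r.hand_in(): hands the job in; it is judged then, once.
The state is a dict: "clock": time; "joints": joint angles; "qvel": joint speeds; "tau": joint torques, N m; "tcp_pos": TCP position; "orientation": TCP orientation; "contact_force": force on the tool from outside, world axes, zero at the start; "moment": the same for the moment, N m; "grip_width": finger opening in m; "gripper_force": force on a finger pad.
Only numpy, scipy, OpenCV 4.12 (cv2) and the standard library are available. Lean on these libraries where they do the work, as an engineer would, in place of code of your own. Each camera call takes 0.05 s, during which the arm holds its last target. There are 200 camera calls.

TASK

Swing the bench magnifier sideways until no part of its lens is above the viewing plate, then tip the standing carton over onto its back on the plate by pushing its top, so that its label faces up. Then swing the magnifier back so that the lens is centred above the label, and let go. The carton must not touch the magnifier, and the bottles and glassware around must be left standing where they are.

Things in the scene. Friction and masses are not known exactly. Their poses are not given: they have to be found in the camera images.
- station: Fixed station. Origin on the table at the middle of the viewing plate's near edge; x points away from the robot across the plate, y to the left along that edge, z up. Aluminium plate: x 0 to 190 mm, 160 mm along y, 12 mm thick; its near edge is the stop for the carton's foot. At x = 298 mm, y = 0 a 26 mm steel post on a grey foot (140 x 120 x 18 mm) carries the magnifier.
- magnifier: White magnifier arm turning level on the post. Origin: lens centre, 210 mm from the post's axis (the hinge), 137 mm up; -x points outward along the arm. Range 1.1 rad either side of the station's -x, starts within 0.2 of it, over the plate. Stiff: stays where left (0.6 N at the handle moves it). 18 mm bar, lens ring 92 mm across, 14 mm high, underside 130 mm up: clears the lying carton (top 72 mm).
- handle (a point): Centre of the upright black round handle on the ring's rim nearest the robot, 255 mm from the hinge axis, in line with the lens: 16 mm diameter, standing 48 mm tall, from 146 to 194 mm above the table. It can be pinched from above; it may turn between the fingers as the arm swings.
- carton: Plain cardboard carton, 60 (x) by 90 (y) by 170 mm tall (z), 0.25 to 0.5 kg. Origin at the centre of its underside; the labelled front looks along its -x. Starts upright before the plate's edge, 5 to 15 mm short of it, front to the robot, up to 25 mm off the middle line. Pushed near its top along the station's +x it meets the edge, tips over it, and falls on its back once past about 20 degrees.
- label (a point): Centre of the pale label (56 x 44 mm) on the carton's front face, 112 mm above the carton's underside; axes as the carton's. With the carton on its back on the plate it faces up, 72 mm above the table, usually 80 to 95 mm beyond the plate's near edge, where the arc of the lens passes (at 88 mm on the middle line).
- tall_bottle_center (a point): Centre of a tall amber bottle, 60 mm diameter, 200 mm tall, loose, beside the plate on one side (either side): the magnifier would hit it if swung clear that way. Must not be moved.
- dish_center (a point): Centre of a low flat glass dish, 64 mm diameter, 24 mm tall, loose, beside the plate on the side opposite the tall bottle; the magnifier passes over it. Must not be moved.
- small_bottle_center (a point): Centre of a small amber bottle, 44 mm diameter, 110 mm tall, loose, to the left of the carton. Must not be moved.
- jar_center (a point): Centre of a squat jar, 66 mm diameter, 90 mm tall, loose, to the right of the carton. Must not be moved.
- beaker_center (a point): Centre of a glass beaker, 76 mm diameter, 90 mm tall, loose, to the right near the robot. Must not be moved.
- flask_center (a point): Centre of a clear capped bottle, 70 mm diameter, 170 mm tall, loose, far to the right. Must not be moved.
Not all that is in view belongs to the job. What is shaped like the carton but green or yellow is not meant.

How it is judged:
On the way, in this order (a step that is already met when the one before it is completed fails the run):
1. the magnifier is swung aside: its lens centre is more than 110 mm from the plate's middle line ((y of magnifier in the frame of station above 0.11 m or y of magnifier in the frame of station below -0.11 m)), for 0.2 s.
2. with the magnifier still aside, the carton lies on its back on the plate, label up, at rest (angle between label's own x axis and vertical above 2.98 rad and height (world z) of label between 0.06 and 0.085 m and x of label in the frame of station between 0.03 and 0.16 m and y of label in the frame of station between -0.07 and 0.07 m and linear speed of carton below 0.02 m/s and (y of magnifier in the frame of station above 0.11 m or y of magnifier in the frame of station below -0.11 m)), for 0.2 s.
At the end, for the whole second after the job is handed in: The carton lies flat on its back (within about 9 degrees) on the viewing plate with its label up, the lens centre is within 25 mm horizontally of the label's centre, carton and magnifier are at rest, and the robot has let go (angle between label's own x axis and vertical above 2.98 rad and height (world z) of label between 0.06 and 0.085 m and x of label in the frame of station between 0.03 and 0.16 m and y of label in the frame of station between -0.07 and 0.07 m and linear speed of carton below 0.02 m/s and horizontal distance between magnifier and label below 0.025 m and angular speed of magnifier below 0.05 rad/s); the robot touches nothing.
It fails at once if the carton touches the magnifier (contact force between carton and magnifier above 0.5 N).
It fails at once if a bottle, the dish, the jar or the beaker is moved by more than 20 mm (distance of any of tall_bottle_center, dish_center, small_bottle_center, jar_center, beaker_center, flask_center from where it was at the start of the episode above 0.02 m).
It fails at once if one of them is tipped by more than 0.3 rad (angle between any of tall_bottle_center, dish_center, small_bottle_center, jar_center, beaker_center, flask_center's own z axis and vertical above 0.3 rad).
It also fails if it takes over 64 s, if anything falls off the work surface, if the arm or the gripper's body presses on something with over 40 N, if the wrist force passes 120 N, or if a joint passes its speed limit or range.

## Working session

There is one attempt and no reset: what is moved stays moved. The work goes in short steps, Python scripts to look and compute and a shell command to move; the robot and the scene stay as the last step left them, time stands still between calls to the robot, and variables do not carry over. Pictures are saved under pics/ and viewed, at most 10 in all, crops included, and the job is handed in when it is done.

```bash
ls; mkdir -p pics; cat > h.py <<'E'
import numpy as np,cv2
from bench import status,eyes,r
def K(f):
    h=f["image"].shape[0]; return h/2/np.tan(np.radians(f["fovy"])/2)
def pts(f):
    d=f["depth"];h,w=d.shape;F=K(f);u,v=np.meshgrid(np.arange(w),np.arange(h))
    P=np.stack([(u-f["cx"])/F*d,-(v-f["cy"])/F*d,-d,np.ones_like(d)],-1)
    return (P@np.linalg.inv(f["world_to_cam"]).T)[...,:3]
def save(f,n): cv2.imwrite(n,f["image"][...,::-1])
E
python3 - <<'E'
from h import *
for n in("scene","top"):
    f=eyes.grab_frame(n);save(f,f"pics/{n}0.png");np.save(n+"0.npy",f,allow_pickle=True)
    print({k:v for k,v in f.items() if k not in("image","depth")},(f["depth"]>0).mean())
print(status.get_obs())
E
```

```text
pics
{'fovy': 56.14229809382335, 'cx': 277.4346642340988, 'cy': 211.59043565416354, 'world_to_cam': array([[-0.66831622,  0.74387239,  0.00270245,  0.42534164],
       [-0.60628221, -0.54679906,  0.57743628,  0.1986885 ],
       [ 0.4310166 ,  0.38427159,  0.81643128, -1.39244401],
       [ 0.        ,  0.        ,  0.        ,  1.        ]])} 0.9960289115646258
{'fovy': 50.9977824545323, 'cx': 282.4703112895485, 'cy': 213.1818343782237, 'world_to_cam': array([[ 0.0131517 , -0.99979352, -0.01549053, -0.08491845],
       [ 0.9969593 ,  0.01192129,  0.07700677, -0.51443011],
       [-0.0768062 , -0.01645619,  0.99691023, -1.23577669],
       [ 0.        ,  0.        ,  0.        ,  1.        ]])} 0.9962287414965987
{'clock': 0.1, 'joints': array([ 1.21988888,  0.47776536,  0.02233324,  1.55636632, -0.01148573,
        1.1093283 , -0.08308752]), 'qvel': array([-0.00122867, -0.00165505, -0.00059203, -0.00167038, -0.00109689,
        0.00097205, -0.00264052]), 'tau': array([ 5.11343198e-03, -5.97762108e+01,  1.61426526e+00, -2.81952202e+01,
        1.28634754e-02,  5.05880904e-03,  4.52746406e-05]), 'tcp_pos': array([ 0.16214508, -0.65466463,  0.23038484]), 'orientation': array([-3.11676846e+00, -3.80331806e-01,  5.43293563e-04]), 'contact_force': array([ 0.11525516,  0.1322839 , -0.05068961]), 'moment': array([-0.02036609, -0.00048698, -0.06536224]), 'gripper_force': 0.0, 'grip_width': 0.08516318283830969}
```

View pics/scene0.png

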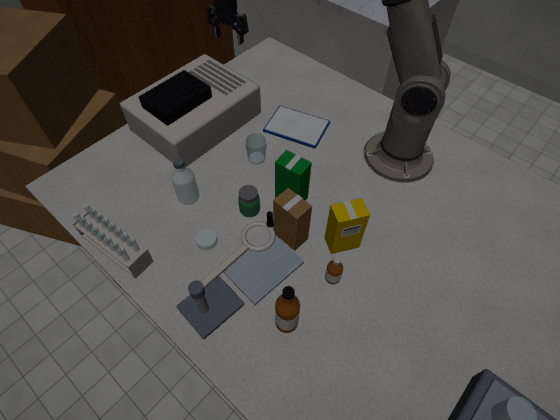

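View pics/top0.png

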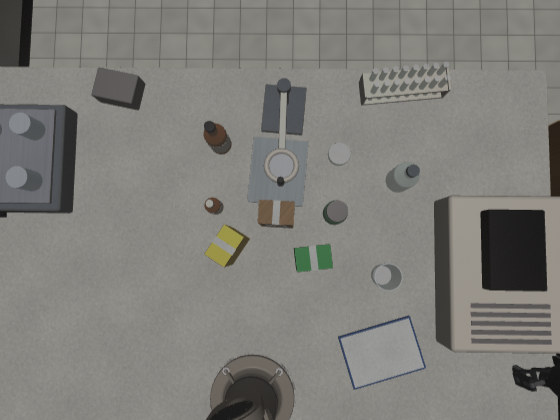

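The top view shows the brown carton at (276,212), which is the one meant. The yellow carton at (226,245) and the green one at (313,258) are decoys. The handle is at (281,182) and the post at (284,86). The tall bottle is at (216,137), on the left, and the dish at (340,154), on the right, so I swing right. The scene view agrees, with the brown carton at (292,218). Next I measure positions.

```bash
python3 - <<'E'
from h import *
f=np.load("top0.npy",allow_pickle=True).item();P=pts(f);im=f["image"];hsv=cv2.cvtColor(im,cv2.COLOR_RGB2HSV)
def blob(name,u,v,R,zlo,zhi,x=None):
    m=np.zeros(P.shape[:2],bool);m[v-R:v+R,u-R:u+R]=1
    m&=(P[...,2]>zlo)&(P[...,2]<zhi)
    q=P[m]; 
    if len(q)<5: print(name,len(q));return
    (c,s,a)=cv2.minAreaRect(q[:,:2].astype(np.float32))
    print(name,len(q),"c",np.round(c,4),"size",np.round(s,3),"ang",round(a,1),"z",np.round(np.percentile(q[:,2],[5,50,95]),3))
blob("carton",276,212,22,.155,.18)
blob("handle",281,182,7,.17,.21)
blob("ring",281,166,22,.13,.155)
blob("posttop",284,86,10,.1,.4)
blob("plate",278,172,36,.006,.02)
blob("foot",284,110,28,.012,.025)
blob("tall",216,137,22,.1,.22)
blob("dish",340,154,14,.015,.04)
blob("small",213,205,12,.05,.13)
blob("jar",336,212,16,.07,.11)
blob("beaker",386,277,20,.06,.11)
blob("flask",405,176,20,.1,.19)
blob("green",313,258,25,.08,.2)
blob("yellow",226,245,25,.08,.2)
w=np.linalg.inv(f["world_to_cam"])
cv2.imwrite("pics/crop.png",cv2.resize(im[120:280,190:350,::-1],(600,600),interpolation=cv2.INTER_CUBIC))
E
```

```text
carton 863 c [ 0.506  -0.0643] size [0.09  0.061] ang 87.0 z [0.168 0.171 0.175]
handle 40 c [ 0.584  -0.0741] size [0.014 0.014] ang 46.6 z [0.174 0.195 0.199]
ring 969 c [ 0.6301 -0.0747] size [0.091 0.09 ] ang 42.1 z [0.137 0.142 0.148]
posttop 206 c [ 0.8364 -0.0796] size [0.041 0.035] ang 18.0 z [0.137 0.154 0.159]
plate 2448 c [ 0.6383 -0.0623] size [0.208 0.205] ang 0.5 z [0.009 0.013 0.017]
foot 1529 c [ 0.8105 -0.0722] size [0.128 0.159] ang 85.1 z [0.015 0.019 0.023]
tall 470 c [0.7115 0.1015] size [0.051 0.058] ang 26.9 z [0.111 0.14  0.202]
dish 400 c [ 0.6882 -0.2379] size [0.062 0.062] ang 76.1 z [0.02  0.025 0.029]
small 213 c [0.5313 0.1138] size [0.043 0.041] ang 26.2 z [0.057 0.079 0.113]
jar 366 c [ 0.517  -0.2248] size [0.056 0.056] ang 87.3 z [0.086 0.091 0.095]
beaker 268 c [ 0.3438 -0.3616] size [0.074 0.074] ang 69.5 z [0.064 0.087 0.094]
flask 554 c [ 0.6142 -0.406 ] size [0.069 0.065] ang 31.1 z [0.106 0.125 0.172]
green 894 c [ 0.3931 -0.1584] size [0.061 0.09 ] ang 6.8 z [0.168 0.171 0.175]
yellow 995 c [0.4213 0.0649] size [0.061 0.09 ] ang 57.5 z [0.114 0.171 0.175]
```

View pics/crop.png

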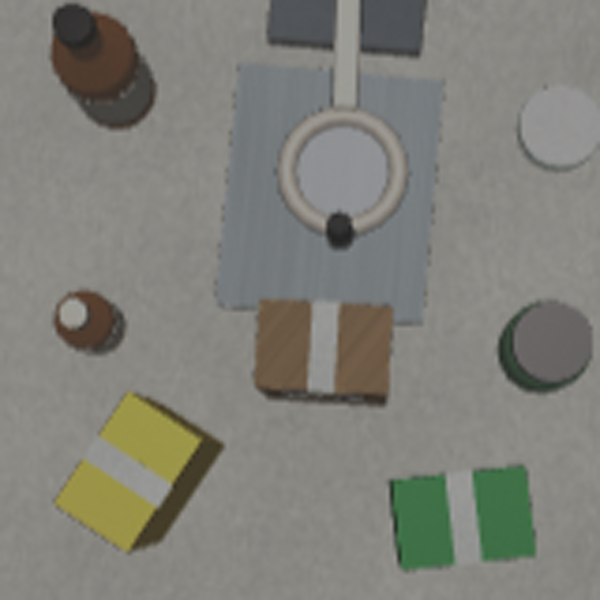

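The crop confirms it: brown carton at (324,345), upright against the plate's near edge; handle at (340,230). Yellow and green are clear decoys. Now the station frame from the plate corners.

```bash
cat > st.py <<'E'
from h import *
f=np.load("top0.npy",allow_pickle=True).item()
def ray(u,v,z):
    W=np.linalg.inv(f["world_to_cam"]);F=K(f);d=W[:3,:3]@np.array([(u-f["cx"])/F,-(v-f["cy"])/F,-1]);o=W[:3,3]
    return (o+d*(z-o[2])/d[2])[:2]
C=[ray(190+(u-.5)/3.75,120+(v-.5)/3.75,.012) for u,v in((217,307),(238,65),(443,78),(424,325))]
nl,fl,fr,nr=C
a=((fl-nl)/2+(fr-nr)/2); 
b=((nl-nr)+(fl-fr))/2
th=(np.arctan2(a[1],a[0])+np.arctan2(b[1],b[0])-np.pi/2)/2
c=sum(C)/4; ex=np.array([np.cos(th),np.sin(th)]);ey=np.array([-ex[1],ex[0]])
O=c-.095*ex
def toS(p): d=np.array(p)[:2]-O; return np.array([d@ex,d@ey])
def toW(p): return O+p[0]*ex+p[1]*ey
E
python3 - <<'E'
from st import *
print(np.linalg.norm(fl-nl),np.linalg.norm(fr-nr),np.linalg.norm(nl-nr),np.linalg.norm(fl-fr),"th",np.degrees(th),"O",O,"post",toW((.298,0)))
for n,p in dict(carton=(.506,-.0643),handle=(.584,-.0741),ring=(.6301,-.0747),foot=(.8105,-.0722),tall=(.7115,.1015),dish=(.6882,-.2379),jar=(.517,-.2248),flask=(.6142,-.406),green=(.3931,-.1584),yellow=(.4213,.0649),small=(.5313,.1138),start=(.162,-.655)).items(): print(n,np.round(toS(p),4), round(np.linalg.norm(toS(p)-[.298,0]),3))
o=status.get_obs();R=cv2.Rodrigues(o["orientation"])[0];print(np.degrees(np.arctan2(R[1,0],R[0,0])),R.round(3))
h=np.array([.584,-.0741]);d=h-o["tcp_pos"][:2];print("tool shift",R.T@np.array([*d,0]))
W=np.array([ex,ey]);print("station shift",W@d)
E
```

```text
0.18920891947664398 0.19245888906904426 0.1592296436948656 0.15918919689243802 th -3.7866175288572834 O [ 0.54224431 -0.05749128] post [ 0.83959375 -0.07717145]
carton [-0.0357 -0.0092] 0.334
handle [ 0.0428 -0.0138] 0.256
ring [ 0.0888 -0.0114] 0.21
foot [0.2686 0.003 ] 0.03
tall [0.1584 0.1698] 0.22
dish [ 0.1576 -0.1704] 0.221
jar [-0.0141 -0.1686] 0.355
flask [ 0.0948 -0.343 ] 0.399
green [-0.1422 -0.1105] 0.454
yellow [-0.1288  0.1141] 0.442
small [-0.0222  0.1702] 0.363
start [-0.34   -0.6213] 0.891
13.914547104979226 [[ 0.971  0.24  -0.001]
 [ 0.24  -0.971  0.002]
 [-0.    -0.002 -1.   ]]
tool shift [ 0.54908676 -0.46208231  0.00072589]
station shift [0.382593   0.60715687]
```

```bash
python3 -m crank '[[0,0,-1,0,0,0.131],[0,0,-1,0,0,0.131],[0,0,-1,0,0,0.131],[0,0,0,0,0,0]]' 0.5 | tail -8
python3 -m crank '[[0.6,-0.95,0,0,0,0],[0.6,-0.95,0,0,0,0],[0.6,-0.95,0,0,0,0],[0.6,-0.95,0,0,0,0],[0.6,-0.95,0,0,0,0],[0.6,-0.95,0,0,0,0],[0.6,-0.95,0,0,0,0],[0.6,-0.95,0,0,0,0],[0.6,-0.95,0,0,0,0],[0.6,-0.95,0,0,0,0],[0.6,-0.95,0,0,0,0],[0,0,0,0,0,0]]' | tail -8
cat > where.py <<'E'
from st import *
o=status.get_obs();R=cv2.Rodrigues(o["orientation"])[0]
print("t",round(o["clock"],2),"S",toS(o["tcp_pos"]).round(4),"z",o["tcp_pos"][2].round(4),"yawS",np.degrees(np.arctan2(R[1,0],R[0,0])-th).round(2),"tilt",R[:,2].round(3),"F",o["contact_force"].round(1),"w",round(o["grip_width"],4),"g",round(o["gripper_force"],1))
E
python3 where.py
```

```text
clock: 0.5
tcp_pos: [0.1627, -0.6565, 0.2941]
orientation: [3.135, -0.106, 0.002]
contact_force: [-0.2, -0.7, 0.4]
grip_width: 0.0432
gripper_force: 0.0
clock: 1.7
tcp_pos: [0.31, -0.4521, 0.2902]
orientation: [-3.138, 0.092, 0.0]
contact_force: [0.6, -0.4, 1.3]
grip_width: 0.0428
gripper_force: 0.0
t 1.7 S [-0.2057 -0.4091] z 0.2902 yawS 0.43 tilt [-0.     0.002 -1.   ] F [ 0.6 -0.4  1.3] w 0.0428 g 0.0
```

```bash
python3 -m crank '[[0.59,-0.94,0,0,0,0],[0.59,-0.94,0,0,0,0],[0.59,-0.94,0,0,0,0],[0.59,-0.94,0,0,0,0],[0.59,-0.94,0,0,0,0],[0.59,-0.94,0,0,0,0],[0.59,-0.94,0,0,0,0],[0.59,-0.94,0,0,0,0],[0.59,-0.94,0,0,0,0],[0.59,-0.94,0,0,0,0],[0.59,-0.94,0,0,0,0]]' >/dev/null
python3 -m crank '[[0.59,-0.94,0,0,0,0],[0.59,-0.94,0,0,0,0],[0.59,-0.94,0,0,0,0],[0.59,-0.94,0,0,0,0],[0.59,-0.94,0,0,0,0],[0.59,-0.94,0,0,0,0],[0.59,-0.94,0,0,0,0],[0.59,-0.94,0,0,0,0],[0.59,-0.94,0,0,0,0],[0.59,-0.94,0,0,0,0],[0,0,0,0,0,0],[0,0,0,0,0,0]]' >/dev/null
python3 where.py; python3 - <<'E'
from st import *
f=eyes.grab_frame("wrist");save(f,"pics/wrist1.png")
P=pts(f);m=(P[...,2]>.175)&(P[...,2]<.2)
S=(P[...,:2]-O)@np.array([ex,ey]).T
m&=(abs(S[...,0]-.043)<.03)&(abs(S[...,1]+.014)<.03)&(f["image"].max(-1)<90)
print(m.sum(),np.median(S[m],0),S[m].min(0),S[m].max(0),np.argwhere(m).mean(0))
E
```

```text
t 4.0 S [ 0.0396 -0.0183] z 0.2903 yawS 0.08 tilt [-0.002 -0.    -1.   ] F [-0.2  0.3 -0.3] w 0.0425 g 0.0
491 [ 0.04604738 -0.01464845] [ 0.03644151 -0.02237428] [ 0.05232353 -0.00694964] [198.07942974 271.44806517]
```

View pics/wrist1.png

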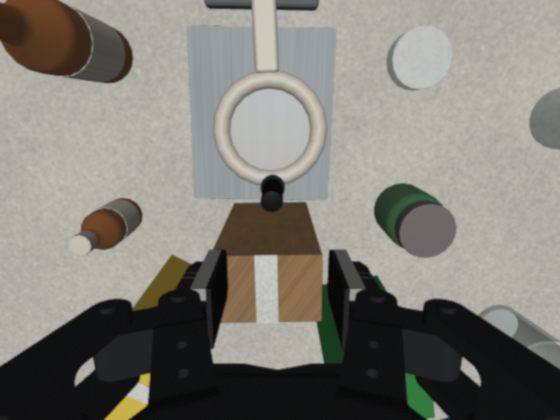

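The wrist view shows the black handle at (272,195), just ahead of the carton top at (270,288) and roughly midway between the fingers in y. It needs about +4 mm in x and +4 mm in y before going down to pinch.

```bash
python3 -m crank '[[0.22,-0.19,0.5,0,0,0],[0,0,1,0,0,0],[0,0,1,0,0,0],[0,0,1,0,0,0],[0,0,1,0,0,0],[0,0,1,0,0,0],[0,0,1,0,0,0],[0,0,0.1,0,0,0],[0,0,0,0,0,0]]' >/dev/null; python3 where.py
python3 -m crank '[[0,0,0,0,0,0],[0,0,0,0,0,0],[0,0,0,0,0,0],[0,0,0,0,0,0],[0,0,0,0,0,0],[0,0,0,0,0,0],[0,0,0,0,0,0]]' 0 25 >/dev/null; python3 where.py
```

```text
t 4.95 S [ 0.044  -0.0144] z 0.1587 yawS -0.02 tilt [-0.001 -0.    -1.   ] F [0.2 0.6 1.6] w 0.043 g 0.0
t 5.65 S [ 0.0452 -0.0139] z 0.1605 yawS 0.0 tilt [ 0.002 -0.    -1.   ] F [-1.2 -0.8  5.8] w 0.015 g 25.7
```

```bash
python3 -c "
import numpy as np
p=np.linspace(.0566,.88,19);X=np.c_[.298-.255*np.cos(p),.255*np.sin(p)]
print((np.diff(X,axis=0)/.02).round(2).tolist(),X[-1])"
```

```text
[[0.05, 0.58], [0.07, 0.58], [0.1, 0.57], [0.13, 0.57], [0.15, 0.56], [0.18, 0.56], [0.2, 0.55], [0.23, 0.54], [0.25, 0.53], [0.28, 0.51], [0.3, 0.5], [0.32, 0.49], [0.34, 0.47], [0.36, 0.46], [0.38, 0.44], [0.4, 0.42], [0.42, 0.4], [0.44, 0.38]] [0.13552646 0.19653841]
```

```bash
python3 -m crank '[[0.05,0.58,0,0,0,0],[0.07,0.58,0,0,0,0],[0.1,0.57,0,0,0,0],[0.13,0.57,0,0,0,0],[0.15,0.56,0,0,0,0],[0.18,0.56,0,0,0,0],[0.2,0.55,0,0,0,0],[0.23,0.54,0,0,0,0],[0.25,0.53,0,0,0,0]]' >/dev/null; python3 where.py
python3 -m crank '[[0.28,0.51,0,0,0,0],[0.3,0.5,0,0,0,0],[0.32,0.49,0,0,0,0],[0.34,0.47,0,0,0,0],[0.36,0.46,0,0,0,0],[0.38,0.44,0,0,0,0],[0.4,0.42,0,0,0,0],[0.42,0.4,0,0,0,0],[0.44,0.38,0,0,0,0],[0,0,0,0,0,0],[0,0,0,0,0,0]]' >/dev/null; python3 where.py
```

```text
t 6.55 S [ 0.0722 -0.1146] z 0.1603 yawS 0.06 tilt [ 0.001  0.    -1.   ] F [1.4 1.4 4.2] w 0.0152 g 25.7
t 7.65 S [ 0.1375 -0.1964] z 0.1601 yawS -0.01 tilt [ 0.002 -0.001 -1.   ] F [1.2 0.3 5.3] w 0.0151 g 26.1
```

```bash
python3 -m crank '[[0,0,0,0,0,0],[0,0,0,0,0,0],[0,0,0,0,0,0],[0,0,0,0,0,0],[0,0,-0.5,0,0,0],[0,0,-1,0,0,0],[0,0,-1,0,0,0],[0,0,-1,0,0,0],[0,0,-1,0,0,0],[0,0,-1,0,0,0],[0,0,-1,0,0,0],[0,0,-0.5,0,0,0]]' 0.5 >/dev/null; python3 where.py
python3 -m crank '[[-0.99,-0.78,0,0,0,0],[-0.99,-0.78,0,0,0,0],[-0.99,-0.78,0,0,0,0],[-0.99,-0.78,0,0,0,0],[-0.99,-0.78,0,0,0,0],[-0.99,-0.78,0,0,0,0],[-0.99,-0.78,0,0,0,0],[-0.99,-0.78,0,0,0,0],[-0.99,-0.78,0,0,0,0],[-0.99,-0.78,0,0,0,0],[-0.99,-0.78,0,0,0,0],[-0.99,-0.78,0,0,0,0]]' 0 >/dev/null
python3 -m crank '[[0,0,0,0,0,0],[0,0,0,0,0,0]]' >/dev/null; python3 where.py
python3 - <<'E'
from st import *
f=eyes.grab_frame("top");save(f,"pics/top2.png");P=pts(f)
S=(P[...,:2]-O)@np.array([ex,ey]).T
m=(P[...,2]>.125)&(P[...,2]<.155)&(S[...,0]>.02)&(S[...,0]<.3)&(S[...,1]<-.05)&(S[...,1]>-.26)
print("ring+arm",m.sum(),S[m].min(0),S[m].max(0))
m=(P[...,2]>.155)&(P[...,2]<.18)&(abs(S[...,0]+.03)<.05)&(abs(S[...,1]+.01)<.06)
print("carton",m.sum(),S[m].min(0),S[m].max(0))
E
```

```text
t 8.85 S [ 0.1372 -0.1961] z 0.3023 yawS 0.01 tilt [ 0.003 -0.001 -1.   ] F [ 0.7  0.7 -0.1] w 0.043 g 0.0
t 10.25 S [-0.1012 -0.0089] z 0.2997 yawS 0.05 tilt [ 0.001 -0.001 -1.   ] F [-0.4 -0.7 -0. ] w 0.0002 g 0.0
ring+arm 1227 [ 0.11664595 -0.20720399] [ 0.26463429 -0.05020051]
carton 92 [-0.02224773 -0.05333861] [-0.00550432  0.03544294]
```

View pics/top2.png

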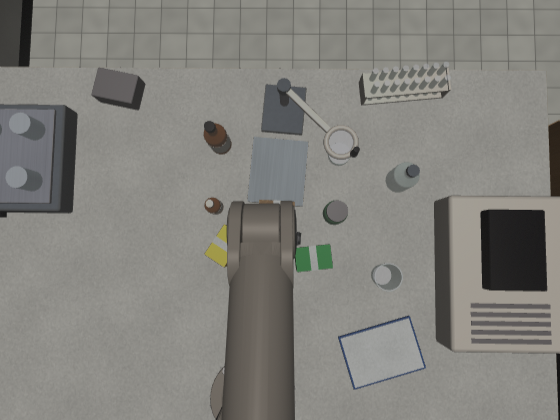

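The view shows the magnifier ring at (341,143), clear of the plate (right edge near column 308), with the bottles unmoved. Next I descend behind the carton and push it gently along +x.

```bash
python3 -m crank '[[0,0,1,0,0,0],[0,0,1,0,0,0],[0,0,1,0,0,0],[0,0,1,0,0,0],[0,0,1,0,0,0],[0,0,1,0,0,0],[0,0,1,0,0,0],[0,0,0.75,0,0,0],[0,0,0,0,0,0]]' >/dev/null; python3 where.py
python3 -m crank '[[0.4,0,0,0,0,0],[0.4,0,0,0,0,0],[0.4,0,0,0,0,0],[0.4,0,0,0,0,0],[0.4,0,0,0,0,0],[0.4,0,0,0,0,0],[0.4,0,0,0,0,0]]' >/dev/null; python3 where.py
```

```text
t 11.2 S [-0.102  -0.0095] z 0.1424 yawS -0.05 tilt [-0.004  0.001 -1.   ] F [-0.5  0.9 -0. ] w 0.0005 g 0.0
t 11.9 S [-0.0444 -0.0088] z 0.1444 yawS 0.01 tilt [ 0. -0. -1.] F [0.1 0.  0.1] w 0.0001 g 0.2
```

```bash
python3 - <<'E'
from st import *
f=eyes.grab_frame("scene");save(f,"pics/scene2.png")
cv2.imwrite("pics/scene2c.png",cv2.resize(f["image"][150:350,180:400,::-1],(660,600)))
E
```

```text
(no output)
```

View pics/scene2c.png

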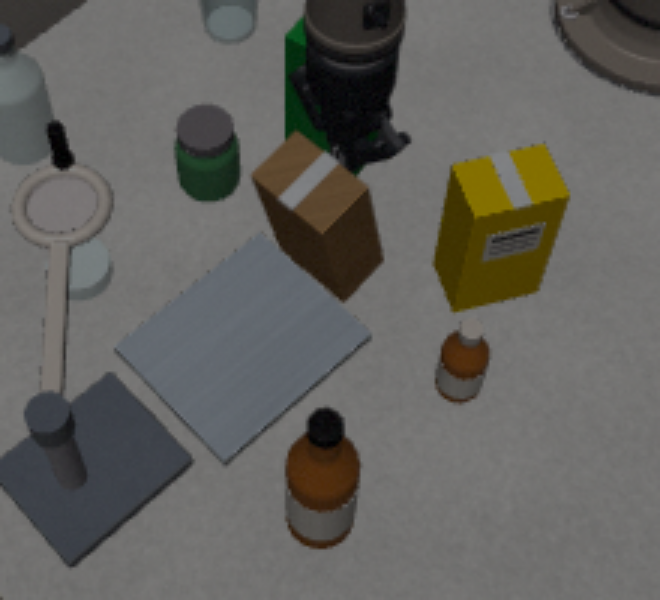

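The carton, with its top at (315,180), is tipping against the plate edge and stays square to it. I keep pushing.

```bash
python3 -m crank '[[0.4,0,0,0,0,0],[0.4,0,0,0,0,0],[0.4,0,0,0,0,0],[0.4,0,0,0,0,0],[0.2,0,0,0,0,0],[0,0,0,0,0,0],[0,0,0,0,0,0],[0,0,0,0,0,0],[0,0,0,0,0,0],[0,0,0,0,0,0]]' >/dev/null; python3 where.py
cat > car.py <<'E'
from st import *
f=eyes.grab_frame("scene");P=pts(f);S=(P[...,:2]-O)@np.array([ex,ey]).T
hsv=cv2.cvtColor(f["image"],cv2.COLOR_RGB2HSV)
m=(S[...,0]>-.1)&(S[...,0]<.22)&(abs(S[...,1])<.09)&(hsv[...,0]>5)&(hsv[...,0]<20)&(hsv[...,1]>80)&(P[...,2]>.02)
print(m.sum(),np.percentile(P[m][:,2],[5,50,95]),S[m].min(0),S[m].max(0))
t=m&(P[...,2]>.064)&(P[...,2]<.08)
print("top",t.sum(),S[t].min(0),S[t].max(0),cv2.minAreaRect(S[t].astype(np.float32)) if t.sum() else 0)
cv2.imwrite("pics/car.png",cv2.resize(f["image"][150:350,180:400,::-1],(660,600)))
E
python3 car.py
```

```text
t 12.95 S [-0.0094 -0.0089] z 0.1444 yawS 0.01 tilt [-0. -0. -1.] F [-0.3 -0.5  1. ] w -0.0003 g 0.0
1858 [0.03001745 0.07213571 0.07570475] [-0.03987079 -0.05365284] [0.14681314 0.04513544]
top 1423 [-0.02449206 -0.05365284] [0.14673221 0.0376654 ] ((0.06104093790054321, -0.008265543729066849), (0.09039511531591415, 0.17094385623931885), 89.48199462890625)
```

The carton lies on its back with its top at 72 mm. The label centre is at about S(0.0875, -0.008). Next I go back to the handle.

```bash
python3 -m crank '[[0,0,-1,0,0,0],[0,0,-1,0,0,0],[0,0,-1,0,0,0],[0,0,-1,0,0,0],[0,0,-1,0,0,0],[0,0,-1,0,0,0],[0,0,-1,0,0,0],[0,0,-0.9,0,0,0]]' 0.5 >/dev/null
python3 -m crank '[[0.735,0.94,0,0,0,0],[0.735,0.94,0,0,0,0],[0.735,0.94,0,0,0,0],[0.735,0.94,0,0,0,0],[0.735,0.94,0,0,0,0],[0.735,0.94,0,0,0,0],[0.735,0.94,0,0,0,0],[0.735,0.94,0,0,0,0],[0.735,0.94,0,0,0,0],[0.735,0.94,0,0,0,0],[0,0,0,0,0,0],[0,0,0,0,0,0]]' >/dev/null; python3 where.py
python3 - <<'E'
from st import *
f=eyes.grab_frame("wrist");save(f,"pics/wrist3.png")
P=pts(f);S=(P[...,:2]-O)@np.array([ex,ey]).T
m=(P[...,2]>.175)&(P[...,2]<.2)&(abs(S[...,0]-.1375)<.03)&(abs(S[...,1]+.196)<.03)&(f["image"].max(-1)<90)
print(m.sum(),np.median(S[m],0),S[m].min(0),S[m].max(0))
t=(P[...,2]>.064)&(P[...,2]<.08)&(S[...,0]>-.05)&(S[...,0]<.2)&(abs(S[...,1])<.08)
print("carton",t.sum(),cv2.minAreaRect(S[t].astype(np.float32)))
g=f["image"].astype(int);l=t&(g.max(-1)-g.min(-1)<40)&(g.max(-1)>110);print("label",l.sum(),S[l].mean(0),S[l].min(0),S[l].max(0))
E
```

```text
t 15.0 S [ 0.1376 -0.1969] z 0.3017 yawS -0.02 tilt [-0.001  0.001 -1.   ] F [-1.1  0.6  0.4] w 0.0426 g 0.0
431 [ 0.13582565 -0.19716402] [ 0.12626997 -0.20410009] [ 0.14156922 -0.18957752]
carton 11557 ((0.060209743678569794, -0.010757852345705032), (0.09113258123397827, 0.1697208285331726), 89.25516510009766)
label 2053 [ 0.08664187 -0.01004925] [-0.02407495 -0.03950718] [0.14513913 0.03503242]
```

View pics/wrist3.png

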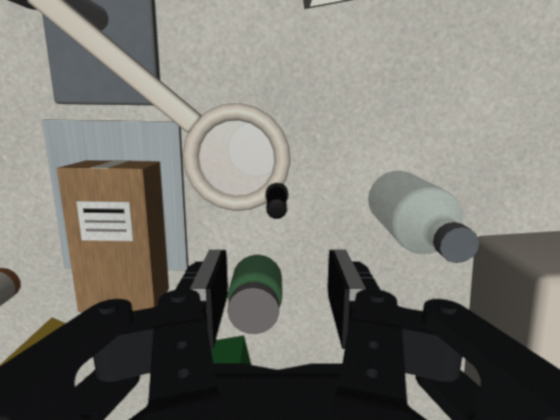

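The wrist view shows the carton on the plate with its label up at (105,220), and the handle at (277,200) midway between the fingers. Next: descend, pinch, and swing back to about 0.045 rad.

```bash
python3 -m crank '[[0,0,1,0,0,0],[0,0,1,0,0,0],[0,0,1,0,0,0],[0,0,1,0,0,0],[0,0,1,0,0,0],[0,0,1,0,0,0],[0,0,1,0,0,0],[0,0,0.1,0,0,0],[0,0,0,0,0,0]]' >/dev/null; python3 where.py
python3 -m crank '[[0,0,0,0,0,0],[0,0,0,0,0,0],[0,0,0,0,0,0],[0,0,0,0,0,0],[0,0,0,0,0,0],[0,0,0,0,0,0],[0,0,0,0,0,0]]' 0 25 >/dev/null; python3 where.py
python3 -c "
import numpy as np
p=np.linspace(.883,.045,19);X=np.c_[.298-.254*np.cos(p),.254*np.sin(p)]
print((np.diff(X,axis=0)/.02).round(2).tolist(),X[-1])"
```

```text
t 15.95 S [ 0.1376 -0.1958] z 0.1605 yawS 0.07 tilt [-0.001  0.001 -1.   ] F [-0.4 -0.3  0.1] w 0.0425 g 0.0
t 16.65 S [ 0.139  -0.1967] z 0.162 yawS 0.02 tilt [ 0.003 -0.    -1.   ] F [0.  1.1 6.7] w 0.0152 g 26.0
[[-0.45, -0.39], [-0.43, -0.41], [-0.41, -0.43], [-0.39, -0.44], [-0.37, -0.46], [-0.35, -0.48], [-0.32, -0.49], [-0.3, -0.51], [-0.28, -0.52], [-0.25, -0.53], [-0.23, -0.55], [-0.2, -0.56], [-0.18, -0.56], [-0.15, -0.57], [-0.12, -0.58], [-0.09, -0.58], [-0.07, -0.59], [-0.04, -0.59]] [0.04425713 0.01142614]
```

```bash
python3 -m crank '[[-0.45,-0.39,0,0,0,0],[-0.43,-0.41,0,0,0,0],[-0.41,-0.43,0,0,0,0],[-0.39,-0.44,0,0,0,0],[-0.37,-0.46,0,0,0,0],[-0.35,-0.48,0,0,0,0],[-0.32,-0.49,0,0,0,0],[-0.3,-0.51,0,0,0,0],[-0.28,-0.52,0,0,0,0]]' >/dev/null; python3 where.py
python3 -m crank '[[-0.25,-0.53,0,0,0,0],[-0.23,-0.55,0,0,0,0],[-0.2,-0.56,0,0,0,0],[-0.18,-0.56,0,0,0,0],[-0.15,-0.57,0,0,0,0],[-0.12,-0.58,0,0,0,0],[-0.09,-0.58,0,0,0,0],[-0.07,-0.59,0,0,0,0],[-0.04,-0.59,0,0,0,0],[0,0,0,0,0,0],[0,0,0,0,0,0]]' >/dev/null; python3 where.py
python3 -m crank '[[0,0,0,0,0,0],[0,0,0,0,0,0],[0,0,0,0,0,0],[0,0,0,0,0,0],[0,0,-0.5,0,0,0],[0,0,-1,0,0,0],[0,0,-1,0,0,0],[0,0,-1,0,0,0],[0,0,-1,0,0,0],[0,0,-1,0,0,0],[0,0,-1,0,0,0]]' 0.5 >/dev/null
python3 -m crank '[[-1,0,0,0,0,0],[-1,0,0,0,0,0],[-1,0,0,0,0,0],[0,0,0,0,0,0],[0,0,0,0,0,0]]' > /dev/null; python3 where.py
python3 - <<'E'
from st import *
f=eyes.grab_frame("wrist");save(f,"pics/wrist4.png")
P=pts(f);S=(P[...,:2]-O)@np.array([ex,ey]).T
m=(P[...,2]>.133)&(P[...,2]<.155)&(S[...,0]>.03)&(S[...,0]<.135)&(abs(S[...,1])<.09)
print("ring",m.sum(),cv2.minEnclosingCircle(S[m].astype(np.float32)))
t=(P[...,2]>.062)&(P[...,2]<.082)&(S[...,0]>-.05)&(S[...,0]<.2)&(abs(S[...,1])<.08)
print("carton",t.sum(),cv2.minAreaRect(S[t].astype(np.float32)))
E
```

```text
t 17.55 S [ 0.0723 -0.1154] z 0.1619 yawS -0.09 tilt [ 0.002 -0.002 -1.   ] F [-1.8 -2.3  7.7] w 0.0154 g 26.3
t 18.65 S [ 0.0453 -0.0116] z 0.1615 yawS 0.04 tilt [ 0.001 -0.    -1.   ] F [-3.1 -0.4  8. ] w 0.0149 g 26.6
t 20.25 S [-0.0143 -0.0121] z 0.2911 yawS 0.01 tilt [ 0.001 -0.    -1.   ] F [ 0.7  1.2 -0.7] w 0.0427 g 0.0
ring 11428 ((0.08581671118736267, -0.01003164891153574), 0.04830301180481911)
carton 6567 ((0.05918002873659134, -0.01058010384440422), (0.09008820354938507, 0.17023050785064697), 89.1127700805664)
```

View pics/wrist4.png

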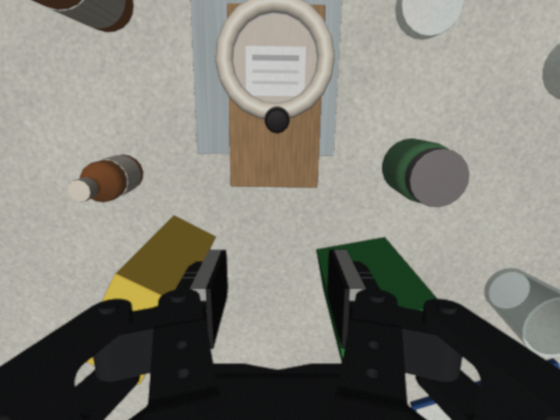

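The ring at (275,58) surrounds the label at (275,70). The lens centre at S(0.086, -0.010) is within a few mm of the label, and the gripper is clear. Handing in.

```bash
python3 -c "
from bench import r
print(r.hand_in())"
```

```text
the job is handed in; nothing more can be done
None
```

The job is handed in: the magnifier was swung aside to the right, the carton was tipped onto its back with its label up, and the lens was swung back to within a few mm of the label centre by my last measurement and released; the bottles and glassware looked undisturbed in the camera views, and hand-in returned no verdict.

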